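# Set the coffee grinder's grind knob and lock it

### The arm

A 7-joint arm with a two-finger parallel gripper is mounted at the origin on a cart in front of the work surface, level with it; the furniture and walls round the work are solid. World frame = base frame: x ahead of the robot, y to its left, z up, the work surface at z = 0. Lengths are in m, angles in rad, forces in N, time in s.
With the tool pointing down it reaches from about 0.425 to 0.875 m from the base axis. Payload 4.7 kg.
Tool frame: the origin (TCP) lies on the centre line of the jaws, within the pads' length; the fingertips stand robot.tcp_to_tips ahead of it and the grasp point (between the pads) lies 3 mm ahead of it (robot.tcp_to_tips is the distance from the TCP to the fingertips, in m); z points along the fingers, y is the line along which they close (so a half turn about z gives the same grasp; the last joint's range is limited). The gripper opens to 87 mm and grips with 3 to 60 N. Pads are 19 mm wide; open, the fingers measure 117 mm over their backs; the gripper's body (75 mm by 190 mm) begins 51 mm behind the grasp point.
Start: joints at [1.303, 0.321, -0.07, 1.45, 0.023, 1.371, -0.057], TCP at [0.181, -0.624, 0.245] pointing down, gripper open.
Joint ranges: [-2.86, 2.86], [-0.3, 2.09], [-1.38, 1.24], [0.06, 2.45], [-1.56, 4.7], [0.09, 2.05], [-2.69, 2.69]. Speed limits (rad/s): [2.57, 2.57, 3.14, 3.14, 3.14, 3.14, 3.14].

### API

Orientations are given as a rotation vector (axis times angle).
In Python, from bench import robot gives the robot as it stands. The module is installed in compiled form; this text tells all that it offers.
- The arm moves only by the shell command python3 -m pendant 'ROWS' [FORCE]. ROWS is JSON, a list of rows, each a list of 5 numbers: the shift along the tool's x, y, z in units of 30 mm (1.0 is 30 mm), then the turn about the tool's z in units of 6 degrees (1.0 is 6 degrees), then the finger opening in mm, from 0 to 87. In form: [[x, y, z, yaw, hand], ...]. A call has 1 to 10 rows; each row shifts and turns the commanded pose from where the row before left it, along the tool's axes as they then stand; what a row does not reach is not made up. A row lasts 1/12 s, in which the tool goes at most 41.7 mm and 7.16 degrees, less where a joint would pass 70% of its speed; a pose out of reach is approached as far as the arm can. A call is refused whole if a number of a shift passes 1 or a number of a turn 1, either way. A call with a gripper value outside its range is refused whole. The fingers move at their own pace and stop on an object; FORCE is the grip in N (left out, the last holds). Time passes only in rows, so rows that do not move let the fingers close. It gives the time, the measured TCP pose, the force, the opening and the grip force at its end, in the units of the state.
- robot.observe(): the state, without advancing time (a new reading comes with each control period).
- robot.get_image(name): name is "side" or "top"; returns the picture (480x640x3 uint8, red, green, blue); there is no depth.
- robot.camera_params(name): a dict with "camera_matrix" (3x3 intrinsics, pixels), "distortion" ([k1, k2, p1, p2, k3] as OpenCV has them; the pictures are not rectified), "R" (3x3) and "t" (3): a world point X has camera coordinates R X + t. Camera axes: x right, y down, z forward; pixel columns grow to the right and rows downward; lengths in m; the calibration is good to about 2 mm. A picture is of the moment at which its call begins. camera_params takes no time and is no camera call.
- robot.finish_job(): hands the job in; it is judged then, once.
Trained networks look in the newest picture that a camera, given by its name, has taken for a name from the list of things; names that differ only in an ending like _2 or _b are one class to them, and where a whole thing is asked for, a point or a joint stands for the part that bears it (a point fixed in the world has none). Each returns a list of dicts, best first, with "p" (0 to 1); they miss things now and then, are a little off and sometimes report something else, mostly with a low value. They report only what shows in the picture. A call takes as long as a camera call.
- robot.trace(camera, name): "mask" (480x640 bool, what is visible of it) and "rect" ([left, top, right, bottom] in pixels, round what is visible of it).
- robot.landmark_of(camera, name): "centre" ([row, column] in pixels: a listed point, or the origin of a listed thing).
The state is a dict: "t": time; "joint_positions": joint angles; "joint_vel": joint speeds; "joint_torque": joint torques, N m; "eef_pos": TCP position; "orientation": TCP orientation; "force": force on the tool from outside, world axes, zero at the start; "moment": the same for the moment, N m; "finger_gap": finger opening in m; "finger_force": force on a finger pad.
Only numpy, scipy, OpenCV 4.12 (cv2) and the standard library are available. Lean on these libraries where they do the work, as an engineer would, in place of code of your own. Each camera call takes 0.05 s, during which the arm holds its last target. There are 200 camera calls.

### The job

Turn the pointer knob on top of the coffee grinder so that its nose points at the small raised index mark on the plate beneath it, then lock the setting: turn the knurled ring under the knob clockwise, seen from above, until you feel it come up against its seat, and nip it up firmly, without overtightening it. Leave the knob pointing at the mark, and do not disturb the mug, the jar or the tea box.

Things in the scene. Friction and masses are not known exactly. Their poses are not given: they have to be found in the camera images.
- grinder: Low grey coffee grinder, fixed to the worktop; housing 120 (x) x 210 (y) mm, its flat top (the deck) 55 mm up. Origin: centre of its underside; x away from the outlet spout, y along its length, z up. The upright adjuster axis is at local x 0, y -45 mm: plate, brass collar, steel lock ring, black knob (top 52 mm above deck). A closed black hopper, 88 mm wide, 32 mm high, at local y +58 mm.
- knob_grip (a point): On the knob's upright axis, 43 mm above the deck, mid height of its bar grip: a straight black bar 13 mm wide, 34 to 52 mm above the deck, reaching 16 mm from the axis at its blunt end and 22 mm at its narrower (7 mm wide) nose. x axis along the bar towards the nose; z up. It turns with a slight drag (0.08 Nm), has no detents and stays where it is left.
- pointer (a point): Tip of the knob's nose, 22 mm from the axis, 43 mm above the deck; x axis points outwards along the nose. The knob starts turned 0.4 to 1.45 rad clockwise (seen from above) of the index mark; it can turn 1.6 rad either way from the grinder's -x (spout side).
- index_mark (a point): Top middle of the index mark: the single raised white rib on the fixed round plate (radius 55 mm, 2 mm thick) under the adjuster. The rib is 8 mm wide, spans 37 to 53 mm from the axis, stands 6 mm above the deck. x axis points radially outwards; the knob is set when the pointer's x axis is parallel to it, same way round.
- ring_grip (a point): Centre of the lock ring on the adjuster axis, 21 mm above the deck. A round knurled steel ring, 54 mm diameter, 13 to 29 mm above the deck, directly under the knob and wider than it; around it is free room down to the plate and its rib. It can be gripped across its diameter from above, the fingers passing either side of the knob. It does not drag the knob along.
- lock_ring (a joint): Angle of the lock ring (rad), grows clockwise seen from above (tightening). From the start it turns loosely, steady drag about 0.4 Nm, for 0.15 to 1.25 rad (not known beforehand), then meets its seat: the resisting moment climbs about 3 Nm per rad more. Tight is 0.2 to 0.7 Nm above the loose drag (aim at 0.4); more is overtightened. It stays tight when let go.
- collar_top (a point): Centre of the top of the brass spring collar (46 mm diameter) under the lock ring, on the adjuster axis, 12.5 mm above the deck. It does not turn; the tightening ring presses it down, 2.5 mm per Nm above the loose drag: 0.5 mm down is tight enough, 1.75 mm is overtightened.
- mug: White mug, 83 x 116 x 94 mm with its handle, origin at the centre of its underside. To be left alone.
- jar: Small glass jar with a lid, 60 mm across, 86 mm tall, origin at the centre of its underside. To be left alone.
- tea_box: Cardboard tea box, 72 x 135 x 78 mm, origin at the centre of its underside. To be left alone.

How it is judged:
On the way, in this order (a step that is already met when the one before it is completed fails the run):
1. the knob points at the index mark (within 0.14 rad) while the lock ring is still loose (angle between the x axis of pointer and the x axis of index_mark, either way round below 0.14 rad and horizontal distance between pointer and index_mark below 0.03 m and distance of collar_top from where it was at the start of the episode below 0.0004 m), for 0.3 s.
2. the lock ring is tight (collar pressed down at least 0.5 mm) with the knob still at the mark (angle between the x axis of pointer and the x axis of index_mark, either way round below 0.14 rad and horizontal distance between pointer and index_mark below 0.03 m and distance of collar_top from where it was at the start of the episode above 0.0005 m), for 0.3 s.
At the end, for the whole second after the job is handed in: The knob's nose points at the index mark within 0.14 rad (8 degrees), and the lock ring is tight: its seat holds the brass collar 0.5 to 1.75 mm below where it started. Mug, jar and tea box stand still where they were (all of step 2 and distance of collar_top from where it was at the start of the episode below 0.00175 m and linear speed of each of mug, jar, tea_box below 0.02 m/s); the robot touches nothing.
It fails at once if the lock ring is overtightened (more than 0.7 Nm above its loose drag: collar 1.75 mm down) (distance of collar_top from where it was at the start of the episode above 0.00175 m).
It fails at once if the mug is moved more than 20 mm or tipped (distance of mug from where it was at the start of the episode above 0.02 m or angle between mug's own z axis and vertical above 0.3 rad).
It fails at once if the jar is moved more than 20 mm or tipped (distance of jar from where it was at the start of the episode above 0.02 m or angle between jar's own z axis and vertical above 0.3 rad).
It fails at once if the tea box is moved more than 20 mm or tipped (distance of tea_box from where it was at the start of the episode above 0.02 m or angle between tea_box's own z axis and vertical above 0.3 rad).
It also fails if it takes over 72 s, if anything falls off the work surface, if the arm or the gripper's body presses on something with over 40 N, if the wrist force passes 120 N, or if a joint passes its speed limit or range.

## Working session

There is one attempt and no reset: what is moved stays moved. The work goes in short steps, Python scripts to look and compute and a shell command to move; the robot and the scene stay as the last step left them, time stands still between calls to the robot, and variables do not carry over. Pictures are saved under pics/ and viewed, at most 10 in all, crops included, and the job is handed in when it is done.

```bash
mkdir -p pics; cat > h.py <<'E'
import numpy as np, cv2
from bench import robot
from scipy.spatial.transform import Rotation as Ro
def params(c):
    p=robot.camera_params(c); return [np.array(p[k],float) for k in("camera_matrix","distortion","R","t")]
def ray(c,rc):
    K,d,R,t=params(c)
    u=cv2.undistortPoints(np.array([[[rc[1],rc[0]]]],float),K,d)[0,0]
    v=R.T@np.array([u[0],u[1],1.]); return -R.T@t, v/np.linalg.norm(v)
def onplane(c,rc,z):
    o,v=ray(c,rc); return o+v*(z-o[2])/v[2]
def proj(c,X):
    K,d,R,t=params(c)
    return cv2.projectPoints(np.array(X,float).reshape(-1,1,3),cv2.Rodrigues(R)[0],t,K,d)[0][:,0]
E
python3 - <<'E'
from h import *
for c in("top","side"):
    im=robot.get_image(c); cv2.imwrite(f"pics/{c}0.png",im[:,:,::-1])
    print(c,"cam",np.round(ray(c,(240,320))[0],3))
    for n,z in(("grinder",0),("knob_grip",.098),("pointer",.098),("index_mark",.061),("ring_grip",.076),("collar_top",.0675),("mug",0),("jar",0),("tea_box",0)):
        for r in robot.landmark_of(c,n)[:2]:
            print(n,round(r["p"],2),np.round(r["centre"],1),np.round(onplane(c,r["centre"],z),4))
s=robot.observe();print(s); print(robot.tcp_to_tips)
E
```

```text
top cam [0.34  0.028 1.379]
grinder 0.55 [263.1 331.5] [ 0.5668 -0.0317  0.    ]
knob_grip 0.53 [244.4 350. ] [ 0.598  -0.0731  0.098 ]
pointer 0.51 [259.9 345.3] [ 0.5591 -0.0614  0.098 ]
index_mark 0.77 [267.6 351.4] [ 0.5459 -0.0793  0.061 ]
ring_grip 0.8 [249.4 346.6] [ 0.5896 -0.0662  0.076 ]
ring_grip 0.34 [308. 192.] [0.4375 0.315  0.076 ]
mug 0.87 [306.3 194. ] [0.4477 0.3267 0.    ]
jar 0.57 [268.5 421. ] [ 0.5549 -0.2696  0.    ]
tea_box 0.81 [189.3 320.3] [ 7.696e-01 -6.000e-04  0.000e+00]
side cam [0.202 0.822 0.73 ]
grinder 0.78 [254.7 341.7] [ 0.5666 -0.0338  0.    ]
knob_grip 0.63 [222.5 340.7] [ 0.5765 -0.0403  0.098 ]
pointer 0.66 [219.4 348.4] [ 0.5647 -0.0629  0.098 ]
index_mark 0.6 [231.6 360.4] [ 0.5336 -0.0758  0.061 ]
ring_grip 0.47 [372.9 321.4] [0.4172 0.3843 0.076 ]
ring_grip 0.44 [223.3 343.3] [ 0.5817 -0.0701  0.076 ]
mug 0.63 [373.5 322.9] [0.4389 0.3333 0.    ]
jar 0.93 [215.1 377.8] [ 0.5504 -0.2641  0.    ]
jar 0.39 [374.7 321.8] [0.4396 0.3369 0.    ]
tea_box 0.64 [243.1 266.9] [0.7742 0.0153 0.    ]
{'t': 1.0, 'joint_positions': array([ 1.30310464,  0.32096432, -0.07008372,  1.45049183,  0.02264188,
        1.37079071, -0.05690668]), 'joint_vel': array([-0.00163778, -0.00031291,  0.0014392 ,  0.00129152, -0.00040348,
        0.00083563,  0.00102311]), 'joint_torque': array([-1.46171456e-04, -4.91108179e+01, -4.03306056e-01, -3.12779510e+01,
       -6.38302043e-02,  3.36354284e-02,  8.91734175e-06]), 'eef_pos': array([ 0.18071121, -0.62440161,  0.24461372]), 'orientation': array([ 3.11031477e+00,  4.41161456e-01, -1.09468393e-04]), 'force': array([-0.48653151, -0.15838485, -1.03498666]), 'moment': array([-0.00977802, -0.00819375, -0.06121157]), 'finger_force': 0.0, 'finger_gap': 0.08651585212885124}
0.022
```

```bash
python3 - <<'E'
import cv2
a=cv2.imread("pics/top0.png")[200:330,270:430]; b=cv2.imread("pics/side0.png")[170:300,270:430]
cv2.imwrite("pics/c1.png",cv2.resize(a,None,fx=5,fy=4.6,interpolation=2) if 0 else cv2.resize(a,(738,600),interpolation=2))
cv2.imwrite("pics/c2.png",cv2.resize(b,(738,600),interpolation=2))
E
```

```text
(no output)
```

View pics/c1.png

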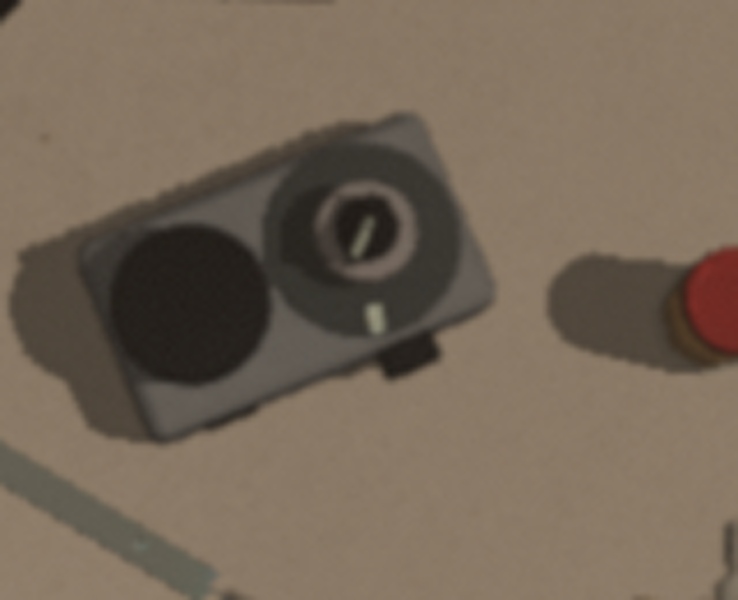

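View pics/top0.png

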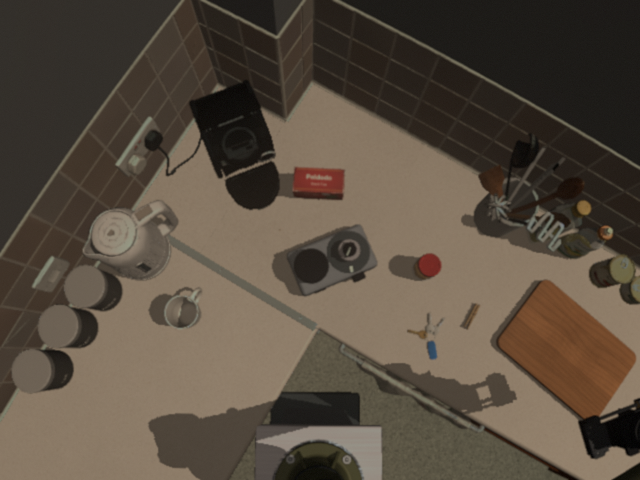

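View pics/c2.png

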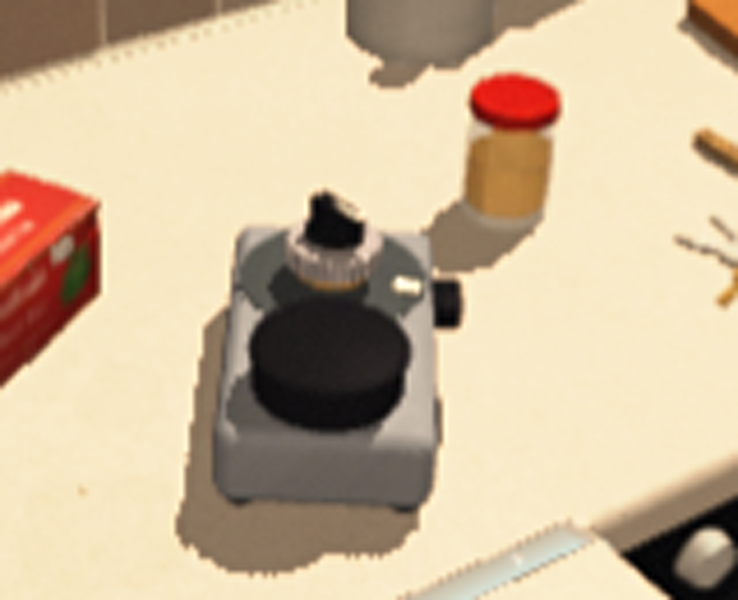

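The top crop shows the plate centred at about (362,240) and the ring at about (366,230). The rib is at (375,318), and the white knob stripe runs from (372,215) to its nose end at (355,257). The side crop confirms the nose faces the spout side. That puts the nose about 0.5 rad clockwise of the mark. Next I'll turn this into metres and check it.

```bash
python3 - <<'E'
from h import *
f=160/738
def P(c,u,v,z,o=(270,200)): return onplane(c,(o[1]+v*f,o[0]+u*f),z)
pl=P("top",362,240,.057);ri=P("top",366,230,.084);ib=P("top",375,318,.061)
n1=P("top",355,257,.107);n0=P("top",372,215,.107)
print("plate",pl,"ring",ri,"rib",ib,"rad",np.linalg.norm((ib-pl)[:2]))
A=lambda v:np.arctan2(v[1],v[0])
print("mark ang",A(ib-pl),A(ib-ri),"nose ang",A(n1-n0),n0,n1)
for c in("top","side"):
    for n in("knob_grip","ring_grip"):
        for r in robot.trace(c,n)[:1]: print(c,n,r["p"],r["rect"],[round(float(q.mean()),1) for q in np.nonzero(r["mask"])])
# refined rib & stripe via threshold in top image
im=cv2.imread("pics/top0.png").astype(int)
K=im[225:290,325:375]; m=(K.min(2)>95).astype(np.uint8)
k,l,s,ce=cv2.connectedComponentsWithStats(m)
for i in range(1,k):
    if 3<s[i,4]<200:
        p=np.argwhere(l==i)+[225,325]; w=np.array([onplane("top",q,.107) for q in p])[:,:2]; e=np.linalg.svd(w-w.mean(0))[2][0]
        print(s[i,4],ce[i]+[325,225],e,A(e),A(-e))
# side: ring centre prediction and residual
print("side proj ring/knob", proj("side",[[*ri[:2],.076],[*ri[:2],.098],[*pl[:2],.057]]))
s=robot.observe();Rm=Ro.from_rotvec(s["orientation"]).as_matrix();print(s["t"],Rm)
E
```

```text
plate [ 0.58645267 -0.0723638   0.057     ] ring [ 0.5869464  -0.07248913  0.084     ] rib [ 0.54244326 -0.07908025  0.061     ] rad 0.044518970733530894
mark ang -2.9901473748845073 -2.994556814442476 nose ang 2.7617121713790027 [ 0.59071971 -0.07391994  0.107     ] [ 0.56793193 -0.06482136  0.107     ]
top knob_grip 0.52 [343.0, 242.3, 357.8, 256.9] [248.5, 349.8]
top ring_grip 0.69 [336.4, 242.8, 357.5, 260.7] [251.4, 346.2]
side knob_grip 0.71 [331.5, 218.1, 351.6, 232.0] [225.1, 341.8]
side ring_grip 0.51 [330.0, 217.9, 353.4, 231.3] [225.1, 342.7]
81 [332.43209877 226.85185185] [ 0.18366578 -0.98298875] -1.386081947794055 1.7555107057957382
189 [370.2010582  234.29100529] [-0.97441372 -0.22476186] -2.9148940134515957 0.22669864013819746
16 [351.  268.5] [-0.98842439 -0.15171429] -2.989290243317878 0.15230241027191557
side proj ring/knob [[341.88919288 222.35196299]
 [342.19556462 215.4694681 ]
 [341.77591183 228.24667161]]
1.2 [[ 9.60552365e-01  2.78099177e-01 -4.08618108e-05]
 [ 2.78099173e-01 -9.60552364e-01 -7.48458099e-05]
 [-6.00644671e-05  6.05296839e-05 -9.99999996e-01]]
```

Axis is at (0.587,-0.072). The rib comes out 44.5 mm from it, against 45 mm expected. Nose angle is 2.76 and mark angle is -2.99, so the knob has to turn 0.53 rad CCW. Next I move over it, keeping high.

```bash
python3 -m pendant '[[1,-0.77,0,0,60],[1,-0.77,0,0,60],[1,-0.77,0,0,60],[1,-0.77,0,0,60],[1,-0.77,0,0,60],[1,-0.77,0,0,60],[1,-0.77,0,0,60],[1,-0.77,0,0,60],[1,-0.77,0,0,60]]' 20
python3 -m pendant '[[1,-0.77,0,0,60],[1,-0.77,0,0,60],[1,-0.77,0,0,60],[1,-0.77,0,0,60],[1,-0.77,0,0,60],[1,-0.77,0,0,60],[1,-0.77,0,0,60],[1,-0.77,0,0,60],[1,-0.77,0,0,60]]'
python3 -m pendant '[[0,0,0,1,60],[0,0,0,1,60],[0,0,0,1,60],[0,0,0,1,60],[0,0,0,1,60],[0,0,0,1,60],[0,0,0,0.32,60],[0,0,0,0,60],[0,0,0,0,60]]'
cat > st.py <<'E'
from h import *
import sys
s=robot.observe();R=Ro.from_rotvec(s["orientation"]).as_matrix();p=s["eef_pos"]
d=R.T@(np.array([.5867,-.0724,float(sys.argv[1])])-p)/.03
print("t",s["t"],"p",p.round(4),"heading",round(np.arctan2(R[1,0],R[0,0]),3),"units to axis/z",d.round(2),"tilt",R[:2,2].round(4),"j",np.round(s["joint_positions"],2),"F",s["force"].round(2),"M",s["moment"].round(3),"gap",s["finger_gap"].round(4),s["finger_force"])
E
python3 st.py .113
```

```text
t: 1.95
eef_pos: [0.3831, -0.348, 0.2449]
orientation: [3.11, 0.441, 0.0]
force: [0.5, -0.1, 0.8]
finger_gap: 0.0598
finger_force: 0.0
t: 2.7
eef_pos: [0.5847, -0.0734, 0.2449]
orientation: [3.11, 0.44, 0.001]
force: [-0.6, 0.0, 0.4]
finger_gap: 0.0598
finger_force: 0.0
t: 3.45
eef_pos: [0.5838, -0.0748, 0.2446]
orientation: [3.085, -0.591, 0.0]
force: [-0.0, -0.7, -0.4]
finger_gap: 0.0603
finger_force: 0.0Traceback (most recent call last):
  File "st.py", line 5, in <module>
    print("t",s["t"],"p",p.round(4),"heading",round(np.arctan2(R[1,0],R[0,0]),3),"units to axis/z",d.round(2),"tilt",R[:2,2].round(4),"j",np.round(s["joint_positions"],2),"F",s["force"].round(2),"M",s["moment"].round(3),"gap",s["finger_gap"].round(4),s["finger_force"])
                                                                                                                                                                                                                                  ^^^^^^^^^^^^^^^^^^^^^
AttributeError: 'float' object has no attribute 'round'
```

```bash
sed -i 's/s\["finger_gap"\].round(4)/round(s["finger_gap"],4)/' st.py; python3 st.py .113
```

```text
t 3.45 p [ 0.5838 -0.0748  0.2446] heading -0.379 units to axis/z [ 0.06 -0.11  4.39] tilt [ 0.0001 -0.0001] j [ 0.52  0.23 -0.5   1.6   0.11  1.35 -1.95] F [-0.03 -0.67 -0.39] M [ 0.023  0.01  -0.008] gap 0.0603 0.0
```

```bash
python3 -m pendant '[[0.06,-0.11,0.5,0,50],[0,0,0.8,0,50],[0,0,0.8,0,40],[0,0,0.8,0,40],[0,0,0.8,0,40],[0,0,0.6,0,40],[0,0,0.09,0,40],[0,0,0,0,40]]' 15
python3 st.py .113; python3 - <<'E'
from h import *
cv2.imwrite("pics/s2.png",cv2.resize(robot.get_image("side")[120:270,240:440],(800,600),interpolation=2)[:,:,::-1])
E
```

```text
t: 4.12
eef_pos: [0.5859, -0.0721, 0.1119]
orientation: [-3.085, 0.592, 0.004]
force: [-0.4, -0.1, -0.2]
finger_gap: 0.0403
finger_force: 0.0
t 4.1167 p [ 0.5859 -0.0721  0.1119] heading -0.379 units to axis/z [ 0.03 -0.   -0.04] tilt [-0.0024  0.0007] j [ 0.49  0.34 -0.49  1.74  0.17  1.11 -2.  ] F [-0.4  -0.14 -0.24] M [ 0.041 -0.031  0.028] gap 0.0403 0.03238082863390446
```

View pics/s2.png

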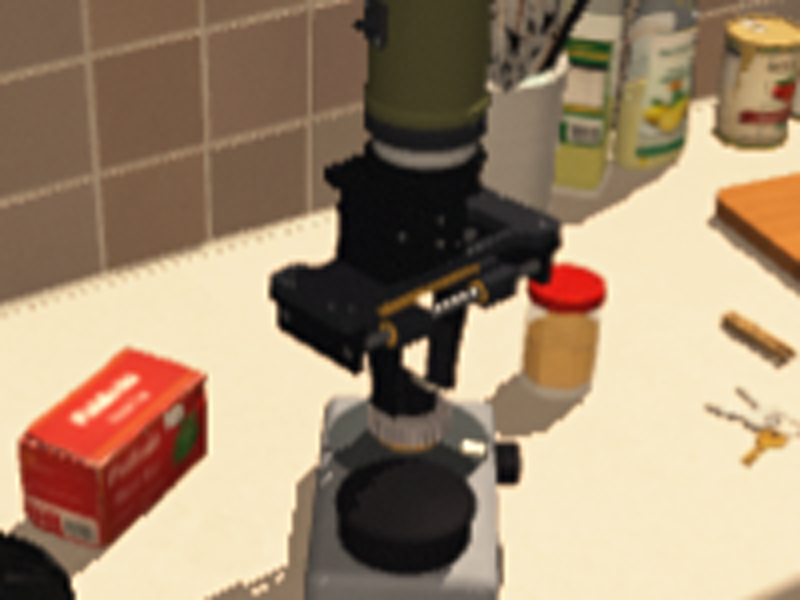

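The fingers straddle the knob just above the ring at about (408,400), so I close on it.

```bash
python3 -m pendant '[[0,0,0,0,25],[0,0,0,0,15],[0,0,0,0,5],[0,0,0,0,5],[0,0,0,0,5],[0,0,0,0,5]]' 15; python3 st.py .113
```

```text
t: 4.67
eef_pos: [0.5878, -0.0707, 0.1136]
orientation: [-3.083, 0.592, -0.004]
force: [1.1, 4.1, 1.3]
finger_gap: 0.013
finger_force: 15.0
t 4.6667 p [ 0.5878 -0.0707  0.1136] heading -0.379 units to axis/z [-0.01  0.07  0.02] tilt [0.0026 0.0018] j [ 0.49  0.34 -0.49  1.74  0.17  1.11 -2.01] F [1.08 4.11 1.3 ] M [ 0.835 -0.466 -0.062] gap 0.013 14.973834156990051
```

```bash
python3 -m pendant '[[0,0,0,-0.7,5],[0,0,0,-0.7,5],[0,0,0,-0.7,5],[0,0,0,-0.7,5],[0,0,0,-0.7,5],[0,0,0,-0.7,5],[0,0,0,-0.7,5],[0,0,0,-0.17,5],[0,0,0,0,5],[0,0,0,0,5]]'; python3 st.py .113
```

```text
t: 5.5
eef_pos: [0.5878, -0.0705, 0.1136]
orientation: [-3.131, -0.237, -0.004]
force: [2.0, 5.6, 1.8]
finger_gap: 0.0128
finger_force: 15.0
t 5.5 p [ 0.5878 -0.0705  0.1136] heading 0.151 units to axis/z [-0.05  0.06  0.02] tilt [0.0025 0.0021] j [ 0.56  0.35 -0.58  1.74  0.21  1.11 -1.5 ] F [2.05 5.55 1.81] M [ 1.088 -0.539  0.085] gap 0.0128 14.979002326726913
```

```bash
python3 -m pendant '[[0,0,0,0,20],[0,0,0,0,40],[0,0,0,0,60],[0,0,0,0,60],[0,0,-1,0,60],[0,0,-1,0,60],[0,0,-1,0,60],[0,0,-1,0,60],[0,0,0,0,60]]'; python3 st.py .091
```

```text
t: 6.25
eef_pos: [0.589, -0.0725, 0.2386]
orientation: [3.131, 0.236, 0.012]
force: [1.4, 0.8, 2.0]
finger_gap: 0.058
finger_force: 0.0
t 6.25 p [ 0.589  -0.0725  0.2386] heading 0.15 units to axis/z [-0.11 -0.03  4.92] tilt [ 0.0077 -0.0016] j [ 0.58  0.25 -0.6   1.6   0.14  1.33 -1.45] F [1.39 0.79 2.03] M [ 0.021 -0.083  0.004] gap 0.058 0.0
```

Now I move aside to check the knob in the top camera.

```bash
python3 -m pendant '[[0,1,0,-1,60],[0,1,0,-1,60],[0,1,0,-1,60],[0,1,0,-1,60],[0,1,0,-1,60],[0,1,0,-1,60],[0,1,0,-1,60],[0,1,0,-1,60],[0,0,0,-1,60],[0,0,0,-1,60]]'; python3 st.py .091; python3 - <<'E'
from h import *
im=robot.get_image("top"); cv2.imwrite("pics/top3.png",im[:,:,::-1])
cv2.imwrite("pics/c3.png",cv2.resize(im[230:290,315:395],(800,600),interpolation=2)[:,:,::-1])
E
```

```text
t: 7.08
eef_pos: [0.7015, -0.2768, 0.2291]
orientation: [-2.589, -1.772, 0.004]
force: [0.4, 1.1, -0.6]
finger_gap: 0.0599
finger_force: 0.0
t 7.0833 p [ 0.7015 -0.2768  0.2291] heading 1.201 units to axis/z [ 4.96 -6.01  4.64] tilt [-0.0046  0.0022] j [ 0.71  0.63 -0.63  1.13  0.36  1.48 -0.22] F [ 0.38  1.11 -0.56] M [ 0.02  -0.025 -0.021] gap 0.0599 0.0
```

View pics/c3.png

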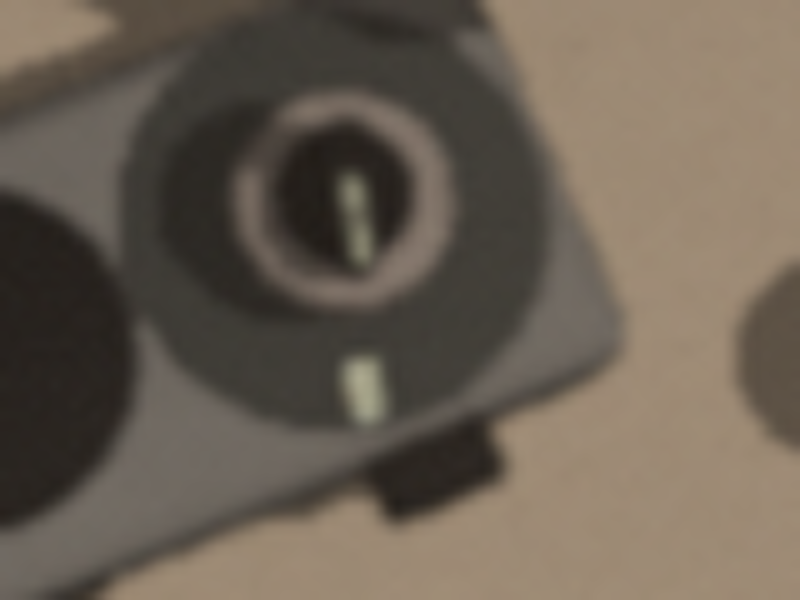

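Stripe and rib are collinear: the stripe runs (350,175)→(365,262) and the rib (360,357)→(371,423), both about 10° off vertical. Knob set. Now back over the axis for the ring.

```bash
sed -i 's/.5867,-.0724/.5875,-.0712/' st.py; python3 -m pendant '[[0.62,-0.75,0,0,66],[0.62,-0.75,0,0,66],[0.62,-0.75,0,0,66],[0.62,-0.75,0,0,66],[0.62,-0.75,0,0,66],[0.62,-0.75,0,0,66],[0.62,-0.75,0,0,66],[0.62,-0.75,0,0,66],[0,0,0,0,66],[0,0,0,0,66]]'; python3 st.py .091
```

```text
t: 7.97
eef_pos: [0.5873, -0.0689, 0.2328]
orientation: [2.593, 1.773, -0.002]
force: [0.5, -0.1, -0.0]
finger_gap: 0.066
finger_force: 0.0
t 7.9667 p [ 0.5873 -0.0689  0.2328] heading 1.2 units to axis/z [-0.06  0.04  4.73] tilt [-0.0009 -0.0012] j [ 0.71  0.28 -0.76  1.6   0.2   1.34 -0.45] F [ 0.49 -0.08 -0.02] M [-0.066 -0.095  0.033] gap 0.066 0.0
```

```bash
python3 -m pendant '[[-0.06,0.04,0.6,0,66],[0,0,0.8,0,66],[0,0,0.8,0,66],[0,0,0.8,0,66],[0,0,0.5,0,66],[0,0,0.5,0,66],[0,0,0.4,0,66],[0,0,0.3,0,66],[0,0,0,0,66]]' 40; python3 st.py .091
```

```text
t: 8.72
eef_pos: [0.5876, -0.0738, 0.0895]
orientation: [-2.594, -1.768, 0.004]
force: [-0.0, -0.9, -0.2]
finger_gap: 0.0661
finger_force: 0.0
t 8.7167 p [ 0.5876 -0.0738  0.0895] heading 1.197 units to axis/z [ 0.08 -0.04 -0.05] tilt [-0.0038  0.0006] j [ 0.67  0.42 -0.72  1.75  0.3   1.09 -0.52] F [-0.05 -0.86 -0.19] M [-0.007 -0.034  0.059] gap 0.0661 0.0
```

```bash
python3 -m pendant '[[0.04,0,0,0,60],[0,0,0,0,50],[0,0,0,0,40],[0,0,0,0,40],[0,0,0,0,40],[0,0,0,0,40]]' 50; python3 st.py .091; python3 -m pendant '[[0,0,0,0.3,40],[0,0,0,0.3,40],[0,0,0,0,40],[0,0,0,0,40]]'; python3 st.py .091
```

```text
t: 9.22
eef_pos: [0.5875, -0.0707, 0.0923]
orientation: [-2.592, -1.77, 0.005]
force: [-6.9, 1.9, 3.5]
finger_gap: 0.0528
finger_force: 50.0
t 9.2167 p [ 0.5875 -0.0707  0.0923] heading 1.199 units to axis/z [-0.01  0.01  0.04] tilt [-0.0046  0.0006] j [ 0.67  0.42 -0.72  1.75  0.3   1.1  -0.52] F [-6.92  1.86  3.49] M [ 0.504  1.525 -0.036] gap 0.0528 49.99399244785309
t: 9.55
eef_pos: [0.5875, -0.0707, 0.0923]
orientation: [-2.646, -1.688, 0.006]
force: [-5.9, 2.7, 2.5]
finger_gap: 0.0527
finger_force: 50.0
t 9.55 p [ 0.5875 -0.0707  0.0923] heading 1.136 units to axis/z [-0.01  0.01  0.04] tilt [-0.0045  0.0004] j [ 0.66  0.41 -0.71  1.75  0.3   1.1  -0.58] F [-5.92  2.66  2.46] M [ 0.492  1.515 -0.054] gap 0.0527 49.99329686164856
```

```bash
python3 -m pendant '[[0,0,0,0.3,40],[0,0,0,0.3,40]]'; python3 st.py .091;  python3 -m pendant '[[0,0,0,0.3,40]]'; python3 st.py .091
```

```text
t: 9.72
eef_pos: [0.5874, -0.0707, 0.0923]
orientation: [-2.698, -1.604, 0.006]
force: [-5.5, 2.0, 4.3]
finger_gap: 0.0529
finger_force: 50.0
t 9.7167 p [ 0.5874 -0.0707  0.0923] heading 1.073 units to axis/z [-0.01  0.01  0.04] tilt [-0.0046  0.0002] j [ 0.65  0.41 -0.7   1.75  0.29  1.09 -0.64] F [-5.45  1.97  4.27] M [0.45  1.512 0.477] gap 0.0529 49.99228656291962
t: 9.8
eef_pos: [0.5874, -0.0707, 0.0923]
orientation: [-2.723, -1.562, 0.006]
force: [-6.9, 1.8, 3.9]
finger_gap: 0.053
finger_force: 50.0
t 9.8 p [ 0.5874 -0.0707  0.0923] heading 1.041 units to axis/z [-0.01  0.01  0.04] tilt [-0.0046  0.0002] j [ 0.65  0.41 -0.69  1.75  0.29  1.09 -0.67] F [-6.85  1.85  3.95] M [0.471 1.529 0.371] gap 0.053 49.99237418174744
```

Loose drag reads about 0.4 Nm while turning. I go on in short steps.

```bash
cat > m.py <<'E'
from h import *
s=robot.observe();R=Ro.from_rotvec(s["orientation"]).as_matrix()
print("   heading",round(np.arctan2(R[1,0],R[0,0]),3),"Mz",s["moment"].round(3)[2])
E
python3 -m pendant '[[0,0,0,0.3,40],[0,0,0,0.3,40]]' >/dev/null; python3 m.py;  python3 -m pendant '[[0,0,0,0.3,40]]'>/dev/null; python3 m.py;  python3 -m pendant '[[0,0,0,0.3,40]]'>/dev/null; python3 m.py
```

```text
heading 0.979 Mz 0.37
   heading 0.947 Mz 0.44
   heading 0.916 Mz 0.43
```

```bash
python3 -m pendant '[[0,0,0,0.3,40]]' >/dev/null; python3 m.py;  python3 -m pendant '[[0,0,0,0.3,40]]'>/dev/null; python3 m.py;  python3 -m pendant '[[0,0,0,0.3,40]]'>/dev/null; python3 m.py
```

```text
heading 0.884 Mz 0.342
   heading 0.853 Mz 0.4
   heading 0.822 Mz 0.358
```

```bash
python3 -m pendant '[[0,0,0,0.3,40]]' >/dev/null; python3 m.py;  python3 -m pendant '[[0,0,0,0.3,40]]'>/dev/null; python3 m.py;  python3 -m pendant '[[0,0,0,0.3,40]]'>/dev/null; python3 m.py
```

```text
heading 0.79 Mz 0.421
   heading 0.759 Mz 0.363
   heading 0.727 Mz 0.428
```

```bash
python3 -m pendant '[[0,0,0,0.3,40]]' >/dev/null; python3 m.py
```

```text
heading 0.696 Mz 0.393
```

```bash
python3 -m pendant '[[0,0,0,0.3,40]]' >/dev/null; python3 m.py;  python3 -m pendant '[[0,0,0,0.3,40]]'>/dev/null; python3 m.py;  python3 -m pendant '[[0,0,0,0.3,40]]'>/dev/null; python3 m.py
```

```text
heading 0.664 Mz 0.433
   heading 0.633 Mz 0.39
   heading 0.602 Mz 0.444
```

```bash
python3 -m pendant '[[0,0,0,0.3,40]]' >/dev/null; python3 m.py;  python3 -m pendant '[[0,0,0,0.3,40]]'>/dev/null; python3 m.py;  python3 -m pendant '[[0,0,0,0.3,40]]'>/dev/null; python3 m.py
```

```text
heading 0.57 Mz 0.463
   heading 0.539 Mz 0.39
   heading 0.507 Mz 0.413
```

```bash
python3 -m pendant '[[0,0,0,0.3,40]]' >/dev/null; python3 m.py;  python3 -m pendant '[[0,0,0,0.3,40]]'>/dev/null; python3 m.py;  python3 -m pendant '[[0,0,0,0.3,40]]'>/dev/null; python3 m.py
```

```text
heading 0.476 Mz 0.365
   heading 0.444 Mz 0.384
   heading 0.413 Mz 0.429
```

```bash
python3 -m pendant '[[0,0,0,0.3,40]]' >/dev/null; python3 m.py;  python3 -m pendant '[[0,0,0,0.3,40]]'>/dev/null; python3 m.py;  python3 -m pendant '[[0,0,0,0.3,40]]'>/dev/null; python3 m.py
```

```text
heading 0.382 Mz 0.388
   heading 0.35 Mz 0.401
   heading 0.319 Mz 0.519
```

```bash
python3 -m pendant '[[0,0,0,0.3,40]]' >/dev/null; python3 m.py
```

```text
heading 0.288 Mz 0.54
```

```bash
python3 -m pendant '[[0,0,0,0.3,40]]' >/dev/null; python3 m.py
```

```text
heading 0.257 Mz 0.6
```

```bash
python3 -m pendant '[[0,0,0,0.3,40]]' >/dev/null; python3 m.py
```

```text
heading 0.225 Mz 0.724
```

```bash
python3 -m pendant '[[0,0,0,0.3,40]]' >/dev/null; python3 m.py; python3 -m pendant '[[0,0,0,0,40],[0,0,0,0,40],[0,0,0,0,40],[0,0,0,0,40],[0,0,0,0,40]]'; python3 m.py
```

```text
heading 0.194 Mz 0.743
t: 12.47
eef_pos: [0.5874, -0.0704, 0.0923]
orientation: [-3.125, -0.305, 0.007]
force: [-6.8, 1.8, 3.7]
finger_gap: 0.0528
finger_force: 50.0
   heading 0.195 Mz 0.341
```

About 0.37 Nm above the loose drag, and the reading at rest (0.34 Nm) agrees. I let go, retreat and check.

```bash
python3 -m pendant '[[0,0,0,0,56],[0,0,0,0,62],[0,0,0,0,62],[0,0,0,0,62],[0,0,-0.5,0,62],[0,0,-1,0,62],[0,0,-1,0,62],[0,0,-1,0,62],[0,0,-1,0,62],[0,0,-0.5,0,62]]'
python3 -m pendant '[[0,1,0,0,62],[0,1,0,0,62],[0,1,0,0,62],[0,1,0,0,62],[0,1,0,0,62],[0,1,0,0,62],[0,1,0,0,62],[0,1,0,0,62],[0,0,0,0,62],[0,0,0,0,62]]'; python3 - <<'E'
from h import *
im=robot.get_image("top"); 
cv2.imwrite("pics/c4.png",cv2.resize(im[230:290,315:395],(800,600),interpolation=2)[:,:,::-1])
for n in("mug","jar","tea_box"): print(n,[(round(r["p"],2),onplane("top",r["centre"],0).round(3)) for r in robot.landmark_of("top",n)[:1]])
E
```

```text
t: 13.3
eef_pos: [0.5914, -0.0721, 0.2466]
orientation: [3.125, 0.302, 0.01]
force: [0.0, 1.0, 0.7]
finger_gap: 0.0615
finger_force: 0.0
t: 14.13
eef_pos: [0.6349, -0.3107, 0.2411]
orientation: [3.127, 0.295, -0.001]
force: [0.2, 0.2, -0.1]
finger_gap: 0.0621
finger_force: 0.0
mug [(0.94, array([0.447, 0.335, 0.   ]))]
jar [(0.57, array([ 0.553, -0.278,  0.   ]))]
tea_box [(0.81, array([ 0.769, -0.   ,  0.   ]))]
```

View pics/c4.png

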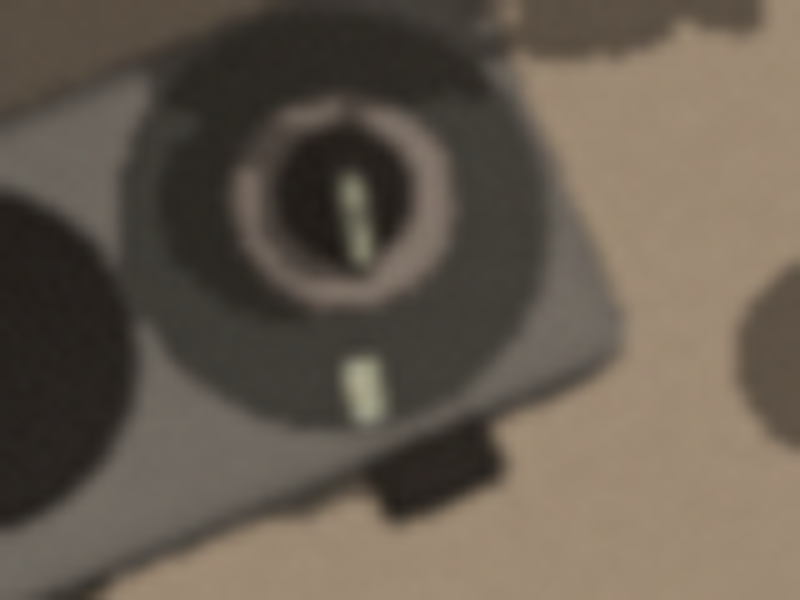

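The stripe, (350,175)→(365,262), still points at the rib at (364,390), and nothing else has been disturbed. I'm handing in.

```bash
python3 -c "
from bench import robot
print(robot.finish_job())"
```

```text
the job is handed in; nothing more can be done
None
```

The job is handed in, with no verdict returned: the knob points at the index mark, the lock ring is tightened to roughly 0.35–0.4 Nm above its loose drag, and the mug, jar and tea box show no disturbance.

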